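Take the parts basket off the drain rack and hold it over the repair mat

TASK

The cleaned phone board has dripped dry in the rectangular wire basket on the drain rack. Take that basket by its handle up and off its two prongs without tipping it, carry it over to the repair mat and hold it out level and steady over the middle of the mat, its bottom about 10 cm above the mat, so that I can pick the board out of it. Finish while still holding it there; leave the round basket hanging and everything else where it is.

Things in the scene. Friction and masses are not known exactly. Their poses are not given: they have to be found in the camera images.
- basket: rectangular steel wire basket, 90 x 130 mm (its x by y), 45 mm high, about 0.25 kg, board inside. Origin: centre of underside, z up. A rigid bail of 6 mm wire (does not fold) rises from its short ends (y = -66 and +66 mm) to a straight bar along y, 145 mm above the underside. It hangs by this bar, free to swing a little, its x axis along the rack's x axis.
- basket_grip (a point): centre of that basket's handle grip: black flat-sided plastic sleeve in the middle of the bail's bar, 12 mm thick (x), 48 mm long (y), 16 mm high; 145 mm straight above the centre of the underside, above the centre of mass. Axes as the basket's. Pinch it from above, fingers closing along x.
- round_basket: a round wire basket, 110 mm diameter, 50 mm high, with a bail and grip of the same height and kind (legs at y = -58 and +58 mm), hanging in the rack's other place. Empty; origin at the centre of its underside. Leave it hanging.
- board: the phone's main board, a flat L-shaped green circuit board with steel shield cans, about 45 x 92 x 6 mm, 30 g, loose in the rectangular basket; origin at the middle of its underside. It must stay in the basket.
- rack: fixed steel drain rack. Origin on the bench under its middle; z up. Dark drip tray from x = -65 to +90 mm, 350 mm long (y), 16 mm high. Posts at x = +79, y = -162 and +162 mm carry a 12 mm cross bar along y, top 225 mm above the bench. Two pairs of 7 mm prongs run from it towards -x (the robot's side), 40 mm either side of y = +85 and of y = -85 mm. Either basket may hang in either place.
- mat: the blue repair mat, 300 x 200 mm (x by y), 3 mm thick, fixed to the bench; origin at the centre of its underside. The things on it are under 30 mm high.
- open_phone: bystander on the mat: opened phone frame 146 x 71 mm with four small spring clamps on its edges, about 25 mm high
- bit_block: bystander on the mat: block of driver bits, 62 x 36 x 20 mm
- driver: bystander on the mat: small screwdriver, 150 mm long
- phone: bystander: white phone, 148 x 73 x 8 mm, lying on the bench
- meter: bystander: multimeter 165 x 84 x 46 mm, lying on the bench
- alcohol: bystander: white bottle, 52 mm diameter, 130 mm high, standing on the bench beyond the mat's right side
- seat0 (a point): middle of the left (+y) place on the rack: where a hanging basket's bar rests on its prongs, 225 mm above the bench; axes as the rack's. The prong ends, 20 mm further towards -x, turn up 18 mm: lift a bar over 20 mm, then draw it off towards -x.
- seat1 (a point): middle of the right (-y) place on the rack: where a hanging basket's bar rests on its prongs, 225 mm above the bench; axes as the rack's. After lifting, draw a basket 70 mm towards -x before its bail is clear of the prongs sideways, 130 mm to pass in front of the other basket.
Mind the look-alikes: they are no part of the job. What is shaped like the round_basket but orange is not meant.

How it is judged:
On the way:
1. the rectangular basket is lifted off its prongs by the fingers, its bar at least 18 mm higher than it hung and nothing of the rack touching it (z of basket_grip in the frame of rack above 0.243 m and contact force between basket and rack below 0.05 N and contact force between the fingers and basket above 1 N), for 0.1 s.
At the end, for the whole second after the job is handed in: Held by the fingers alone: basket centre within 50 mm of the mat's centre, bottom 65 to 140 mm above the mat, tilt under 0.12 rad, under 20 mm/s and 0.15 rad/s; board in it; round basket still hanging; bystanders moved less than 30 mm (horizontal distance between basket and mat below 0.05 m and z of basket in the frame of mat between 0.068 and 0.143 m and angle between basket's own z axis and vertical below 0.12 rad and linear speed of basket below 0.02 m/s and angular speed of basket below 0.15 rad/s and contact force between the fingers and basket above 1 N and contact force between basket and rack below 0.05 N and contact force between basket and mat below 0.05 N and contact force between basket and open_phone below 0.05 N and z of board in the frame of basket between -0.003 and 0.03 m and horizontal distance between board and basket below 0.05 m and distance of each of round_basket, open_phone, bit_block, driver, phone, meter, alcohol from where it was at the start of the episode below 0.03 m and contact force between round_basket and rack above 0.3 N); the arm keeps its last pose, push and grip.
It fails at once if the rectangular basket is tipped by more than 0.35 rad (20 degrees) (angle between basket's own z axis and vertical above 0.35 rad).
It fails at once if the round basket is displaced by more than 50 mm (distance of round_basket from where it was at the start of the episode above 0.05 m).
It also fails if it takes over 51 s, if anything falls off the work surface, if the arm or the gripper's body presses on something with over 40 N, if the wrist force passes 120 N, or if a joint passes its speed limit or range.

ROBOT

A 6-joint arm with a two-finger parallel gripper is mounted at the origin on the work surface. World frame = base frame: x ahead of the robot, y to its left, z up, the work surface at z = 0. Lengths are in m, angles in rad, forces in N, time in s.
With the tool pointing down it reaches from about 0.35 to 0.975 m from the base axis. Payload 7.1 kg.
Tool frame: the origin (TCP) lies midway between the tips of the shut fingers; the grasp point (between the pads) lies 19 mm behind it; z points along the fingers, y is the line along which they close (so a half turn about z gives the same grasp; the last joint's range is limited). The gripper opens to 88 mm and grips with 3 to 60 N. Pads are 20 mm wide; open, the fingers measure 115 mm over their backs; the gripper's body (75 mm by 178 mm) begins 61 mm behind the grasp point.
Start: joints at [-1.231, 0.423, 1.63, -0, 1.089, -0.019], TCP at [0.219, -0.585, 0.223] pointing down, gripper open.
Joint ranges: [-3, 3], [-0.9, 2.11], [0.09, 2.58], [-1.31, 4.45], [0.11, 2.69], [-2.54, 2.54]. Speed limits (rad/s): [2.39, 2.39, 3.01, 3.14, 3.14, 3.14].

INTERFACE

Orientations are given as a unit quaternion [w, x, y, z].
In Python, from station import move_pose, movel, movej, command_gripper, wait, inverse_kinematics, read_camera, camera_info, MotionError, job_done, get_time, get_joint_pos, get_qvel, get_effort, get_tcp_pos, get_ee_rot, get_ft_force, get_ft_torque, get_grip_width, get_finger_force gives the robot as it stands. Calls block until the motion is done:
- move_pose(position, orientation): joint-space move of the TCP to a pose.
- movel(position, frame=None, v=0.15, until_force=None): straight line of the TCP; frame=None keeps the orientation; v is the mean speed in m/s. With until_force (N) it stops when the force on the tool has changed by that much, and returns True; else False.
- movej(angles): joint-space move.
- command_gripper(opening): opening from 0.0 (shut) to 1.0 (fully open); the grip force is fixed at half the most; returns when the fingers have stopped.
- wait(seconds).
- inverse_kinematics(position, orientation): joint angles nearest the present ones, or None.
- read_camera(name): name is "side" or "top" or "wrist"; returns the picture (400x640x3 uint8, red, green, blue); there is no depth.
- camera_info(name): a dict with "intrinsics" (3x3 intrinsics, pixels), "T" (4x4, takes a point from camera to world coordinates); the wrist camera has in their place "tool_from_camera" (4x4, takes a point from camera to tool coordinates, whose origin is the TCP and whose axes are the flange's). Camera axes: x right, y up, looking along -z (the intrinsics and any distortion apply to the point x, -y, -z); pixel columns grow to the right and rows downward; lengths in m; the calibration is good to about 2 mm. The wrist camera is an equidistant fisheye: a pixel r from the principal point sees the ray r / f radians off the axis. A picture is of the moment at which its call begins: read the wrist's pose just before it. camera_info takes no time and is no camera call.
A pose or a line that the arm cannot do raises MotionError and nothing moves.
- job_done(): hands the job in; it is judged then, once.
Readings, each from a call of its own:
- get_time(): time.
- get_joint_pos(): joint angles.
- get_qvel(): joint speeds.
- get_effort(): joint torques, N m.
- get_tcp_pos(): TCP position.
- get_ee_rot(): TCP orientation.
- get_ft_force(): force on the tool from outside, world axes, zero at the start.
- get_ft_torque(): the same for the moment, N m.
- get_grip_width(): opening from 0.0 (shut) to 1.0 (fully open).
- get_finger_force(): force on a finger pad.
Only numpy, scipy, OpenCV 4.12 (cv2) and the standard library are available. Lean on these libraries where they do the work, as an engineer would, in place of code of your own. Each camera call takes 0.05 s, during which the arm holds its last target. There are 200 camera calls.

## Working session

There is one attempt and no reset: what is moved stays moved. The work goes in short steps, each a Python script; the robot and the scene stay as the last script left them, time stands still between calls to the robot, and variables do not carry over. Pictures are saved under pics/ and viewed, at most 10 in all, crops included, and the job is handed in when it is done.

```bash
mkdir -p pics
python3 - <<'E'
from station import *
import cv2,numpy as np
np.set_printoptions(precision=4,suppress=True)
for n in("side","top"):
    im=read_camera(n); cv2.imwrite(f"pics/{n}0.png",im[:,:,::-1]); c=camera_info(n); print(n,c)
print(camera_info("wrist"),get_ee_rot(),get_time())
E
```

```text
side {'intrinsics': array([[486.1326,   0.    , 324.4239],
       [  0.    , 486.1326, 197.4806],
       [  0.    ,   0.    ,   1.    ]]), 'T': array([[ 0.9809,  0.1505, -0.1236,  0.2508],
       [-0.1948,  0.7606, -0.6193, -0.8871],
       [ 0.0008,  0.6315,  0.7754,  1.188 ],
       [ 0.    ,  0.    ,  0.    ,  1.    ]])}
top {'intrinsics': array([[400.7335,   0.    , 317.4987],
       [  0.    , 400.7335, 198.096 ],
       [  0.    ,   0.    ,   1.    ]]), 'T': array([[-0.0265,  0.9884, -0.1498,  0.2222],
       [-0.9996, -0.0275, -0.0049, -0.0789],
       [-0.009 ,  0.1496,  0.9887,  1.3862],
       [ 0.    ,  0.    ,  0.    ,  1.    ]])}
{'intrinsics': array([[309.7069,   0.    , 321.8901],
       [  0.    , 309.7069, 199.4541],
       [  0.    ,   0.    ,   1.    ]]), 'tool_from_camera': array([[ 0.0017,  0.9527,  0.304 ,  0.0832],
       [ 1.    , -0.0017, -0.0001,  0.0005],
       [ 0.0004,  0.304 , -0.9527, -0.1623],
       [ 0.    ,  0.    ,  0.    ,  1.    ]])} [-0.0007  0.984   0.1784 -0.0001] 0.1
```

View pics/side0.png

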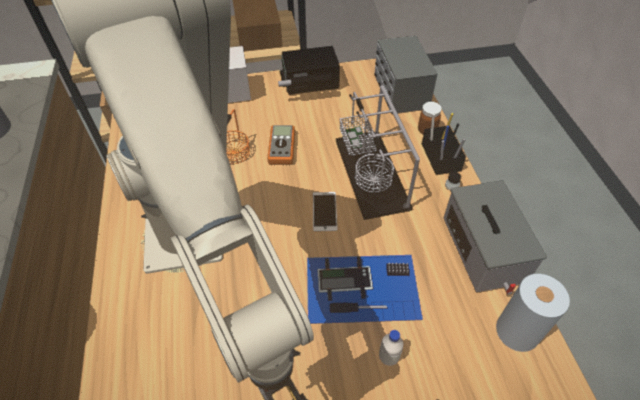

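View pics/top0.png

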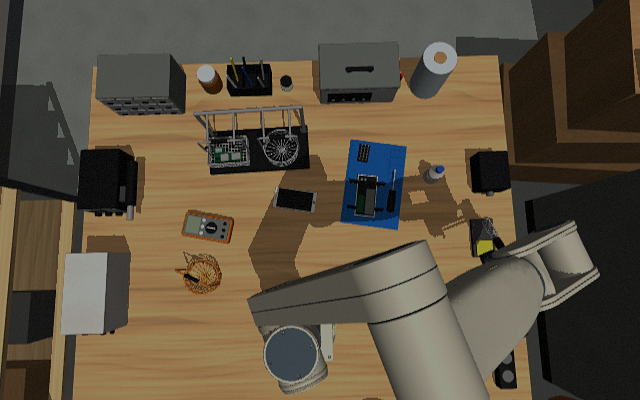

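Side view: the rectangular basket is at (357,133), the round steel one at (373,174) and the orange look-alike at (237,148). The mat is around (363,288). Top view: the rectangular basket with the green board is at (228,151), in the left place. The round one is at (281,148), the orange decoy at (201,273), and the mat at (374,184). I choose the rectangular one at (228,151) and check it in a close crop.

Run:
```python
import cv2,numpy as np
a=cv2.imread("pics/top0.png")[95:185,185:320]; b=cv2.imread("pics/side0.png")[75:225,325:430]
a=cv2.resize(a,None,fx=5.5,fy=5.5,interpolation=cv2.INTER_CUBIC); b=cv2.resize(b,None,fx=4,fy=4,interpolation=cv2.INTER_CUBIC)
cv2.imwrite("pics/ctop.png",a);cv2.imwrite("pics/cside.png",b)
```

```text
(no output)
```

View pics/ctop.png

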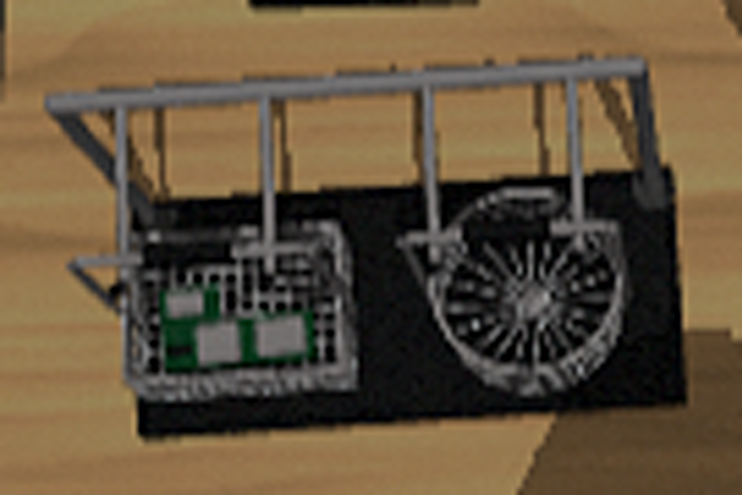

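View pics/cside.png

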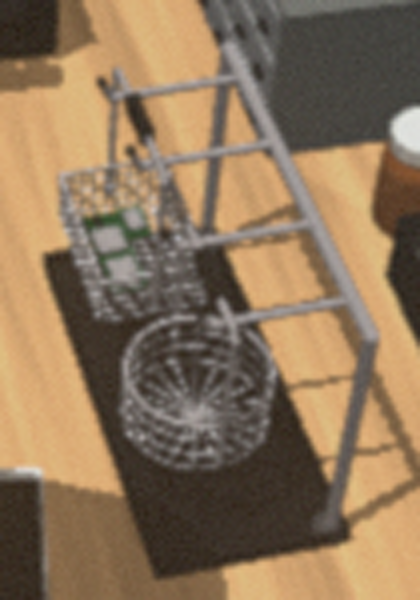

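```bash
cat > h.py <<'E'
from station import *
import cv2,numpy as np
np.set_printoptions(precision=4,suppress=True)
def ray(n,p):
    c=camera_info(n);K=c["intrinsics"];T=c["T"]
    d=T[:3,:3]@np.array([(p[0]-K[0,2])/K[0,0],-(p[1]-K[1,2])/K[1,1],-1]);return T[:3,3],d
def onz(n,p,z):
    o,d=ray(n,p);return o+d*(z-o[2])/d[2]
def tri(p,q):
    o,d=ray("top",p);e,f=ray("side",q)
    s=np.linalg.lstsq(np.c_[d,-f],e-o,rcond=None)[0]
    return (o+d*s[0]+e+f*s[1])/2,np.linalg.norm(o+d*s[0]-e-f*s[1])
ct=lambda x,y:((x+.5)/5.5+184.5,(y+.5)/5.5+94.5)
cs=lambda x,y:((x+.5)/4+324.5,(y+.5)/4+74.5)
E
python3 - <<'E'
from h import *
A=onz("top",ct(48,102),.222);B=onz("top",ct(641,67),.222);print("crossbar",A,B)
u=(A-B)[:2];L=np.linalg.norm(u);u/=L;x=np.array([u[1],-u[0]])
print(L,"yaw",np.arctan2(-u[0],u[1]));m=((A+B)/2)[:2];o=m-.079*x
print("rack",o,"seat0",o+.085*u)
for p in((138,437),(687,403),(672,168)):
    P=onz("top",ct(*p),.016)[:2]-o;print("tray corner in rack",P@x,P@u)
print("grip top@.225",onz("top",ct(190,253),.229),"tri",tri(ct(190,253),cs(139,115)))
P=onz("top",ct(190,253),.229)[:2]-o;print("grip in rack",P@x,P@u)
for q in((122,105),(268,95),(427,85),(572,75)):
    P=onz("top",ct(*q),.222)[:2]-o;print("prong",P@x,P@u)
P=onz("side",cs(139,115),.229);print("side",P)
for n in("top","side"):
    h=cv2.cvtColor(cv2.imread(f"pics/{n}0.png"),cv2.COLOR_BGR2HSV)
    k=cv2.inRange(h,(100,120,50),(125,255,255));k=cv2.morphologyEx(k,cv2.MORPH_CLOSE,np.ones((9,9)))
    c=max(cv2.findContours(k,0,2)[0],key=cv2.contourArea)[:,0]
    w=np.array([onz(n,p,.003)[:2] for p in c],np.float32);print("mat",n,cv2.minAreaRect(w),w.min(0),w.max(0))
E
```

```text
crossbar [0.6705 0.298  0.222 ] [ 0.681  -0.0307  0.222 ]
0.32882854348384943 yaw 0.03173730676875677
rack [0.5968 0.1311] seat0 [0.5941 0.2161]
tray corner in rack -0.06603753783484578 0.17385668103387836
tray corner in rack -0.06498963203920954 -0.1760286087178928
tray corner in rack 0.09084674134050473 -0.1749267172642706
grip top@.225 [0.5796 0.2165 0.229 ] tri (array([0.5785, 0.2161, 0.2308]), np.float64(0.000978596984906789))
grip in rack -0.014476168885816744 0.08590914546469214
prong 0.07473584517645247 0.1234498963743946
prong 0.07553586950033672 0.04250937160139959
prong 0.07589204684832782 -0.045634650448381615
prong 0.07672642083013191 -0.12604640225085265
side [0.5786 0.218  0.229 ]
mat top ((0.4786481261253357, -0.26907041668891907), (0.19953875243663788, 0.2974972128868103), 80.6985092163086) [ 0.3164 -0.3911] [ 0.6378 -0.1511]
mat side ((0.4787214398384094, -0.2705373764038086), (0.19574761390686035, 0.2950807213783264), 80.82872009277344) [ 0.3209 -0.3885] [ 0.638  -0.1534]
```

The crop confirms it: the rectangular basket with the green board hangs in the left place. Its black grip is at crop (190,253), world about (0.579, 0.2165), and the two views agree to 2 mm. Next I hover above it and check with the wrist camera.

```bash
cat >> h.py <<'E'
a=(0.032+np.pi/2)/2
Q=[0,np.cos(a),np.sin(a),0]
E
python3 - <<'E'
from h import *
from scipy.spatial.transform import Rotation as R
print(inverse_kinematics([.579,.2165,.206],Q))
p=get_tcp_pos();movel([p[0],p[1],.38])
move_pose([.579,.2165,.38],Q);movel([.579,.2165,.29])
t=np.array(get_tcp_pos());q=get_ee_rot();im=read_camera("wrist")
c=camera_info("wrist");K=c["intrinsics"];TC=c["tool_from_camera"]
Rm=R.from_quat([*q[1:],q[0]]).as_matrix()
def proj(P):
    v=TC[:3,:3].T@(Rm.T@(np.array(P)-t)-TC[:3,3]);v=v*[1,-1,-1]
    th=np.arccos(v[2]/np.linalg.norm(v));r=K[0,0]*th;n=np.hypot(*v[:2]);return K[0,2]+r*v[0]/n,K[1,2]+r*v[1]/n
im=cv2.cvtColor(im,cv2.COLOR_RGB2BGR)
cv2.imwrite("pics/wr.png",im)
im=im.copy();u=np.array([-np.sin(.032),np.cos(.032),0]);x=np.array([np.cos(.032),np.sin(.032),0])
for s in(-1,1):
  for w in(-1,1):
    z=proj(np.array([.579,.2165,.233])+.024*s*u+.006*w*x);print(z);cv2.circle(im,(round(z[0]),round(z[1])),2,(0,0,255),-1)
cv2.imwrite("pics/wr1.png",im);print(t,q,get_joint_pos(),get_time())
E
```

```text
[ 0.3386  0.4319  1.6588 -0.      1.0509  0.3066]
(np.float64(314.1309617792754), np.float64(244.499638455407))
(np.float64(329.35586716217665), np.float64(244.51277519013638))
(np.float64(313.6761720281161), np.float64(185.54857322035784))
(np.float64(329.9780915013796), np.float64(185.56656592800314))
[0.5796 0.2166 0.2908] [0.0003 0.6958 0.7182 0.0005] [0.3384 0.3452 1.581  0.     1.2133 0.3066] 5.175
```

View pics/wr1.png

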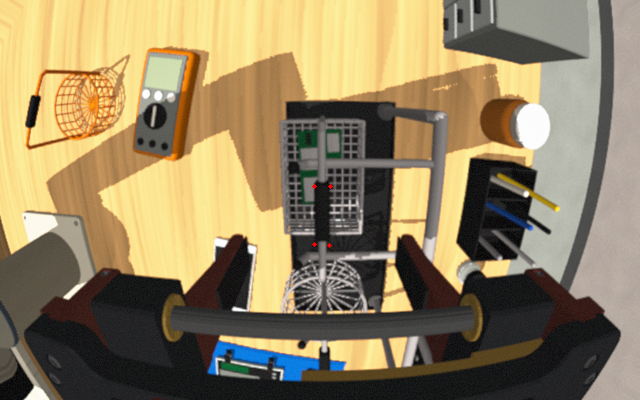

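The wrist view shows the black sleeve from about (322,183) to (322,241), matching the predicted corners to within about 3 px. The fingers straddle it clear of the prongs, so I descend, grip and lift.

Run:
```python
from h import *
print(movel([.579,.2165,.206],v=.08,until_force=8))
command_gripper(0.0);wait(.2)
print(get_tcp_pos(),get_grip_width(),get_finger_force(),get_ft_force(),get_ft_torque())
movel([.579,.2165,.249],v=.04);wait(.4)
print(get_tcp_pos(),get_grip_width(),get_finger_force(),get_ft_force(),get_ft_torque(),get_time())
for n in("side","top"): cv2.imwrite(f"pics/{n}1.png",read_camera(n)[:,:,::-1])
b=cv2.resize(cv2.imread("pics/side1.png")[60:235,310:450],None,fx=3.4,fy=3.4);cv2.imwrite("pics/cs1.png",b)
```

```text
False
[0.579  0.2165 0.206 ] 0.13440114133733586 29.998785853385925 [-0.2035  0.0633  0.3389] [-0.0359 -0.1362 -0.0245]
[0.579  0.2165 0.2489] 0.13517505552178016 29.99662309885025 [-0.0755  0.3814 -3.1267] [-0.0937 -0.098  -0.0239] 9.35
```

View pics/cs1.png

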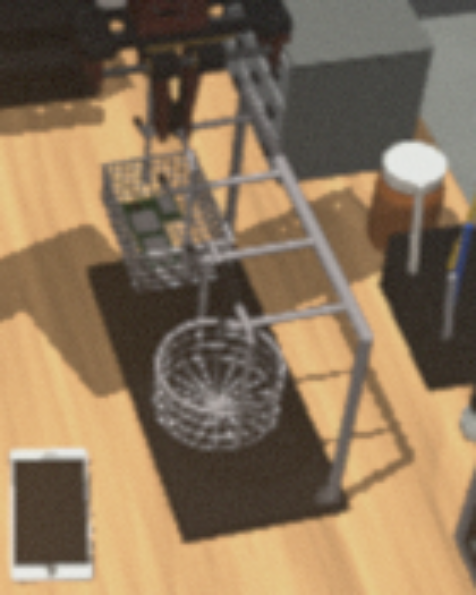

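The grip is firm: width 11.8 mm, and the load of about 3 N matches the basket plus board. The crop shows the basket hanging level and free of the prongs, with the board in it and the round basket undisturbed. Now I draw it off and carry it.

Run:
```python
from h import *
for p,v in(([.434,.2119,.249],.07),([.434,-.13,.249],.1),([.4787,-.2698,.249],.07),([.4787,-.2698,.229],.04)):
    movel(p,v=v);wait(.2);print(get_tcp_pos(),get_finger_force(),get_ft_force(),get_time())
wait(1)
print(get_grip_width(),get_ft_torque())
for n in("side","top"): cv2.imwrite(f"pics/{n}2.png",read_camera(n)[:,:,::-1])
```

```text
[0.4341 0.2119 0.2489] 29.996521174907684 [ 0.3945 -0.0545 -3.2099] 11.875
[ 0.434  -0.1299  0.249 ] 29.996553361415863 [ 0.0509 -0.3261 -3.7457] 15.6417
[ 0.4787 -0.2697  0.249 ] 29.996624886989594 [ 0.5276  0.423  -2.054 ] 18.0917
[ 0.4789 -0.2699  0.2292] 29.996632039546967 [ 0.4488 -0.9204 -2.8906] 18.9417
0.13741539902510208 [-0.0383 -0.076  -0.0404]
```

View pics/side2.png

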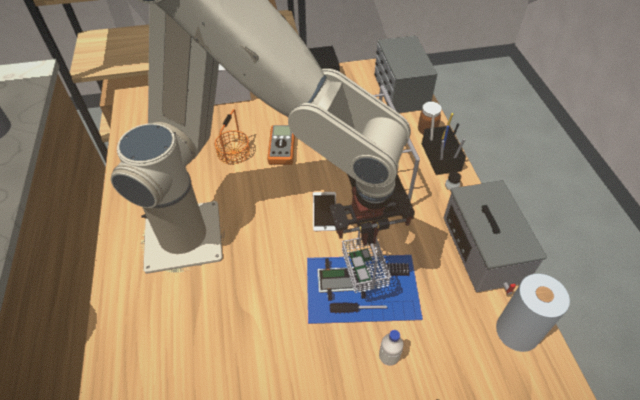

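View pics/top2.png

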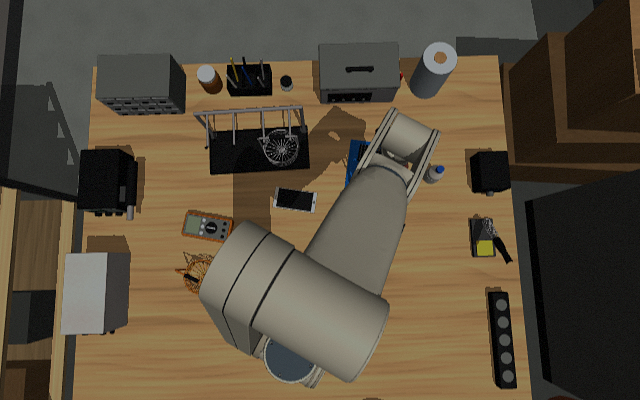

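The side view shows the basket level over the mat at (366,265), with the board in it and the bystanders unmoved. The top view shows the round basket still hanging at (281,148).

```bash
python3 -c "
from station import *
wait(.5);print(get_finger_force(),get_time(),job_done())"
```

```text
the job is handed in; nothing more can be done
29.996574819087982 20.5417 None
```

The rectangular basket is held level over the middle of the mat, its bottom about 10 cm above it, with the board inside; the round basket is still hanging, and I handed the job in at about 20.5 s (no verdict came back).

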